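Put the washed stoppers and sample bottles away

ROBOT

A 6-joint arm with a two-finger parallel gripper is mounted at the origin on the work surface. World frame = base frame: x ahead of the robot, y to its left, z up, the work surface at z = 0. Lengths are in m, angles in rad, forces in N, time in s.
With the tool pointing down it reaches from about 0.275 to 0.975 m from the base axis. Payload 8.4 kg.
Tool frame: the origin (TCP) lies midway between the tips of the shut fingers; the grasp point (between the pads) lies 19 mm behind it; z points along the fingers, y is the line along which they close (so a half turn about z gives the same grasp; the last joint's range is limited). The gripper opens to 92 mm and grips with 3 to 60 N. Pads are 20 mm wide; open, the fingers measure 128 mm over their backs; the gripper's body (75 mm by 189 mm) begins 69 mm behind the grasp point.
Start: joints at [-1.239, 0.353, 1.633, -0, 1.155, -0.002], TCP at [0.205, -0.591, 0.215] pointing down, gripper open.
Joint ranges: [-2.63, 2.63], [-0.92, 2.1], [0.06, 2.66], [-1.3, 4.44], [0, 2.69], [-3.02, 3.02]. Speed limits (rad/s): [2.22, 2.22, 2.79, 3.14, 3.14, 3.14].

INTERFACE

Orientations are given as a unit quaternion [w, x, y, z].
In Python, from cell import arm gives the robot as it stands. Calls block until the motion is done:
- arm.goto(position, orientation): joint-space move of the TCP to a pose.
- arm.line_to(position, v=0.15, rotation=None, force_limit=None): straight line of the TCP; rotation=None keeps the orientation; v is the mean speed in m/s. With force_limit (N) it stops when the force on the tool has changed by that much, and returns True; else False.
- arm.goto_joints(angles): joint-space move.
- arm.set_gripper(opening, force=None): finger opening in m; force is the grip in N (None keeps the last); returns when the fingers have stopped.
- arm.hold(seconds).
- arm.ik(position, orientation): joint angles nearest the present ones, or None.
- arm.state(): the state.
- arm.get_image(name): name is "scene" or "top" or "wrist"; returns a dict with "image" (400x640x3 uint8, blue, green, red), "camera_matrix" (3x3 intrinsics, pixels), "position" and "orientation" of the camera in the world. Camera axes: x right, y down, z forward; pixel columns grow to the right and rows downward; lengths in m; the calibration is good to about 2 mm. The wrist camera is an equidistant fisheye: a pixel r from the principal point sees the ray r / f radians off the axis. A picture is of the moment at which its call begins. There is no depth.
A pose or a line that the arm cannot do raises arm.PlanningError and nothing moves.
- arm.sign_off(): hands the job in; it is judged then, once.
The state is a dict: "time": time; "joint_positions": joint angles; "joint_velocities": joint speeds; "joint_efforts": joint torques, N m; "ee_pos": TCP position; "orientation": TCP orientation; "force": force on the tool from outside, world axes, zero at the start; "moment": the same for the moment, N m; "opening": finger opening in m; "grasp_force": force on a finger pad.
Only numpy, scipy, OpenCV 4.12 (cv2) and the standard library are available. Lean on these libraries where they do the work, as an engineer would, in place of code of your own. Each camera call takes 0.05 s, during which the arm holds its last target. There are 200 camera calls.

TASK

Put the washed ware away: first tip the pan of large stoppers out into the grey stopper bin, then tip the small stoppers out of the steel beaker into the same bin. Set the empty pan back level and the beaker upright on the drying mat, and stand every sample bottle upright in its own compartment of the bottle rack, all the way down. Leave the wash bottle, flask, reagent bottle and brush alone.

Things in the scene. Friction and masses are not known exactly. Their poses are not given: they have to be found in the camera images.
- mat: Blue ribbed rubber drying mat, 320 x 320 mm, 5 mm thick, fixed flat on the bench. Origin: centre of its underside; z up.
- bin: Grey open plastic stopper bin, fixed, outside 240 (its x) x 200 (its y) x 110 mm high, walls and floor 5 mm. Its rolled rim stands out 6 mm all round. Origin: centre of its underside on the bench; z up. It is empty at the start.
- rack: Fixed aluminium bottle rack, 64 (its x) x 247 (its y) mm, walls 28 mm high, floor 4 mm up. Four compartments in a row along its y, centred at y = -91.5, -30.5, +30.5, +91.5 mm, each 58 x 58 mm clear; each takes one sample bottle. Origin: centre of its underside on the bench; z up. Empty at the start.
- pan: Loose steel pouring pan, 0.3 kg, holding the large stoppers. Floor 130 (x) x 150 (y) mm, 3 thick; side and back walls 38 high. At +x the floor rises at 28 degrees into a pouring lip: tip well beyond that, lip down. A flat black handle, 28 wide (y), 12 thick, 75 long, rises backwards at 45 degrees from the back wall (-x) at 30 mm height. Origin: under the floor's centre; z up.
- pan_grip (a point): Point on the centre line of the pan's handle, 45 mm along it from the back wall (in the pan's frame x = -97, y = 0, z = 62 mm); same axes as the pan. The handle's centre line runs through it along (-x +z), its thickness along (x + z).
- pan_lip (a point): Middle of the pouring lip's edge (pan frame x = 97, y = 0, z = 17 mm); same axes as the pan.
- beaker: Loose polished steel beaker without a spout, 64 mm outside diameter, 95 mm high, 3 mm wall, 4 mm floor, 0.14 kg, standing on the mat with the small stoppers in it. The stoppers slide out only when it is tipped past level, to roughly 110 degrees or with a shake. Origin: centre of its underside; z along its axis to the mouth.
- beaker_rim (a point): Centre of the beaker's mouth, 95 mm above its origin; same axes.
- large0_mid (a point): Middle of a large stopper: smooth white plastic, tapered, 29 to 35 mm diameter, 34 mm long (its z axis), about 36 g. It starts in the pan. May be absent.
- large1_mid (a point): Middle of a large stopper: smooth white plastic, tapered, 29 to 35 mm diameter, 34 mm long (its z axis), about 36 g. It starts in the pan. May be absent.
- large2_mid (a point): Middle of a large stopper: smooth white plastic, tapered, 29 to 35 mm diameter, 34 mm long (its z axis), about 36 g. It starts in the pan. May be absent.
- large3_mid (a point): Middle of a large stopper: smooth white plastic, tapered, 29 to 35 mm diameter, 34 mm long (its z axis), about 36 g. It starts in the pan. May be absent.
- large4_mid (a point): Middle of a large stopper: smooth white plastic, tapered, 29 to 35 mm diameter, 34 mm long (its z axis), about 36 g. It starts in the pan. May be absent.
- small0_mid (a point): Middle of a small stopper: smooth white plastic, tapered, 20 to 24 mm diameter, 26 mm long (its z axis), about 14 g. It starts in the beaker. May be absent.
- small1_mid (a point): Middle of a small stopper: smooth white plastic, tapered, 20 to 24 mm diameter, 26 mm long (its z axis), about 14 g. It starts in the beaker. May be absent.
- small2_mid (a point): Middle of a small stopper: smooth white plastic, tapered, 20 to 24 mm diameter, 26 mm long (its z axis), about 14 g. It starts in the beaker. May be absent.
- bottle0: White plastic wide-mouth sample bottle with a screw cap, 50 mm diameter, 64 mm high, about 60 g, standing on the bench; the cap is the top 22 mm, 47 mm diameter. Origin: centre of its underside; z up. May be absent.
- bottle1: White plastic wide-mouth sample bottle with a screw cap, 50 mm diameter, 64 mm high, about 60 g, standing on the bench; the cap is the top 22 mm, 47 mm diameter. Origin: centre of its underside; z up. May be absent.
- bottle2: White plastic wide-mouth sample bottle with a screw cap, 50 mm diameter, 64 mm high, about 60 g, standing on the bench; the cap is the top 22 mm, 47 mm diameter. Origin: centre of its underside; z up. May be absent.
- bottle3: White plastic wide-mouth sample bottle with a screw cap, 50 mm diameter, 64 mm high, about 60 g, standing on the bench; the cap is the top 22 mm, 47 mm diameter. Origin: centre of its underside; z up. May be absent.
- wash_bottle: Wash bottle with orange cap and bent spout, 72 mm diameter, 190 mm high; not part of the job. Origin: centre of its underside.
- flask: Glass conical flask, 82 mm diameter at the foot, 128 mm high; not part of the job. Origin: centre of its underside.
- reagent: Amber glass reagent bottle, 68 mm diameter, 150 mm high; not part of the job. Origin: centre of its underside.
- brush: Cleaning brush lying on the bench, about 200 mm long; not part of the job. Origin: under its middle.

How it is judged:
By the outcome, as a careful person would: the job done as asked, in the order asked, and still so for the second after the job is handed in, with the robot touching nothing.
Of large0, large1, large2, large3, large4 only 3 to 5 are there at a start; the rules pass over those that are not, and their reading is None.
Of small0, small1, small2 only 2 to 3 are there at a start; the rules pass over those that are not, and their reading is None.
Of bottle0, bottle1, bottle2, bottle3 only 3 to 4 are there at a start; the rules pass over those that are not, and their reading is None.
At some moment in a run one of pan, beaker, bottle0, bottle1, bottle2, bottle3 may be knocked a few centimetres aside while the robot is not near it.
It also fails if it takes over 208 s, if anything falls off the work surface, if the arm or the gripper's body presses on something with over 40 N, if the wrist force passes 120 N, or if a joint passes its speed limit or range.

## Working session

There is one attempt and no reset: what is moved stays moved. The work goes in short steps, each a Python script; the robot and the scene stay as the last script left them, time stands still between calls to the robot, and variables do not carry over. Pictures are saved under pics/ and viewed, at most 17 in all, crops included, and the job is handed in when it is done.

```bash
ls; mkdir -p pics; python3 - <<'E'
from cell import arm
import cv2
for n in ("top","scene"):
    d=arm.get_image(n); cv2.imwrite(f"pics/{n}0.png",d["image"]); print(n,d["camera_matrix"],d["position"],d["orientation"])
print(arm.state())
E
```

```text
pics
top [[434.90118219   0.         317.89935241]
 [  0.         434.90118219 197.6034175 ]
 [  0.           0.           1.        ]] [0.44680484 0.02062345 1.09137087] [-0.04701044  0.70777553 -0.70395069  0.03601729]
scene [[419.69962126   0.         319.08482839]
 [  0.         419.69962126 198.78360637]
 [  0.           0.           1.        ]] [1.09898898 0.68645312 0.70675269] [-0.15443542  0.28148653  0.84803199 -0.42161213]
{'time': 0.1, 'joint_positions': array([-1.23941370e+00,  3.53561940e-01,  1.63404157e+00,  2.94685197e-05,
        1.15521949e+00, -2.41441038e-03]), 'joint_velocities': array([ 0.00045678, -0.00016638, -0.00047357, -0.00176856, -0.00190185,
        0.00211113]), 'joint_efforts': array([ 2.65471353e-03, -5.94903803e+01, -3.34931016e+01,  7.01636123e-02,
        1.85372983e-02, -4.86394686e-05]), 'ee_pos': array([ 0.20462714, -0.59008434,  0.21395715]), 'orientation': array([-6.09073053e-04,  9.86105544e-01,  1.66118864e-01, -8.74353563e-05]), 'force': array([0.66897752, 0.18515466, 0.60053405]), 'moment': array([0.010357  , 0.02070312, 0.02270626]), 'grasp_force': 0.0, 'opening': 0.09168748328441072}
```

View pics/top0.png

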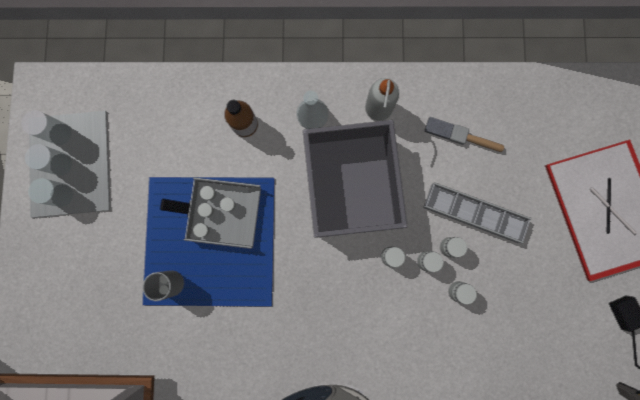

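View pics/scene0.png

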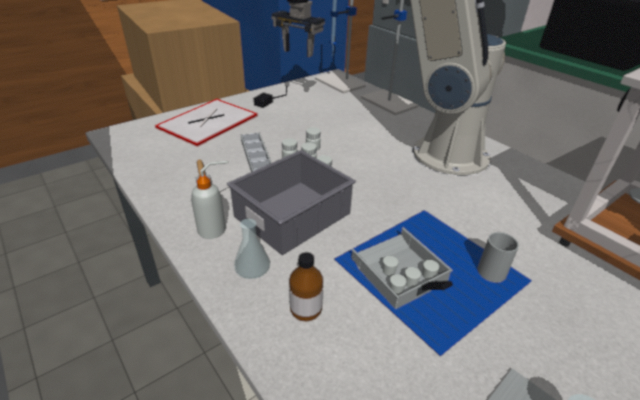

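Top view: the mat is centred near (210,241), with the pan (lip right, handle at (175,206)), beaker mouth at (157,287), and bin at (355,180). The rack is at (478,213) and there are 4 bottle caps at (394,257), (431,262), (456,247) and (464,293). I'll enlarge the view to measure.

```bash
cat > h.py <<'E'
import numpy as np, cv2
from scipy.spatial.transform import Rotation as R
def Q(q): return R.from_quat([q[1],q[2],q[3],q[0]])
def q4(r): x=r.as_quat(); return np.array([x[3],x[0],x[1],x[2]])
def px2w(d,u,v,z):
    K=d["camera_matrix"]; ray=Q(d["orientation"]).apply([(u-K[0,2])/K[0,0],(v-K[1,2])/K[1,1],1.])
    p=np.array(d["position"]); return p+ray*(z-p[2])/ray[2]
def w2px(d,P):
    c=Q(d["orientation"]).inv().apply(np.atleast_2d(P)-d["position"]); K=d["camera_matrix"]
    return np.c_[K[0,0]*c[:,0]/c[:,2]+K[0,2],K[1,1]*c[:,1]/c[:,2]+K[1,2]]
E
python3 - <<'E'
import cv2
a=cv2.imread('pics/top0.png')
cv2.imwrite('pics/c1.png',cv2.resize(a[165:315,135:285],None,fx=4,fy=4,interpolation=cv2.INTER_CUBIC))
cv2.imwrite('pics/c2.png',cv2.resize(a[110:315,295:540],None,fx=2.9,fy=2.9,interpolation=cv2.INTER_CUBIC))
E
```

```text
(no output)
```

View pics/c1.png

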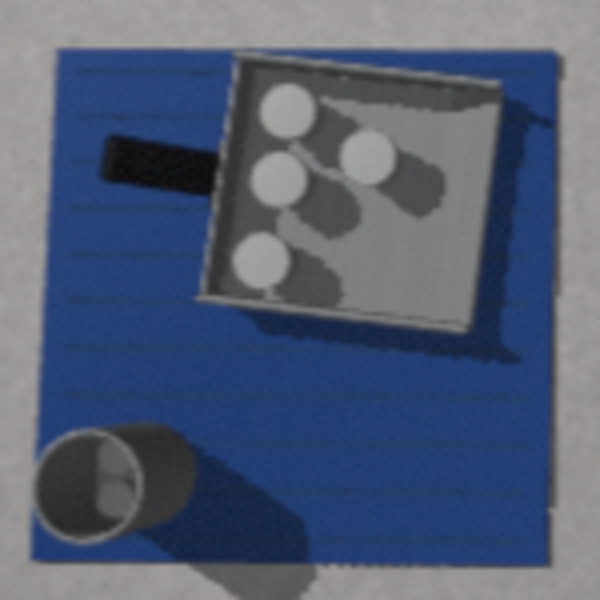

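View pics/c2.png

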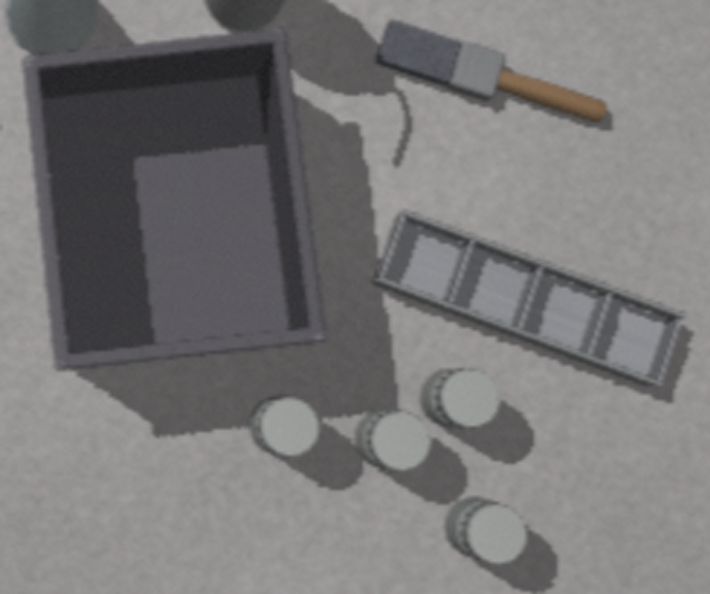

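Crop 1: there are 4 large stoppers in the pan. Its wall-top corners are at (237,54), (200,298), (468,330) and (500,85), and the beaker rim centre is at (89,486). Crop 2: cap centres are at (290,426), (402,440), (469,398) and (496,533). The rack corners are (403,212), (683,315), (660,383), (377,282), and the bin rim corners are (25,58), (286,33), (325,337), (58,367).

```bash
cat >> h.py <<'E'
def c1(x,y,f=4.,ox=135,oy=165): return ox+(x+.5)/f-.5, oy+(y+.5)/f-.5
def c2(x,y): return c1(x,y,2.9,295,110)
E
python3 - <<'E'
from cell import arm
from h import *
np.set_printoptions(precision=4,suppress=True)
d=arm.get_image("top")
W=lambda f,pts,z: np.array([px2w(d,*f(*p),z) for p in pts])
mat=W(c1,[(57,49),(556,51),(550,566),(32,560)],.005);print("mat",mat.mean(0),np.linalg.norm(np.diff(mat,axis=0),axis=1))
pan=W(c1,[(237,54),(200,298),(468,330),(500,85)],.043);print("pan",pan,np.linalg.norm(np.diff(pan,axis=0),axis=1))
print("handle end",W(c1,[(105,136),(101,180),(222,152),(216,195)],.085))
print("beaker",W(c1,[(89,486)],.1))
b=W(c2,[(25,58),(286,33),(325,337),(58,367)],.108);print("bin",b.mean(0),b,np.linalg.norm(np.diff(b,axis=0),axis=1))
r=W(c2,[(403,212),(683,315),(660,383),(377,282)],.028);print("rack",r.mean(0),r,np.linalg.norm(np.diff(r,axis=0),axis=1))
print("bottles",W(c2,[(290,426),(402,440),(469,398),(496,533)],.064))
E
```

```text
mat [0.4668 0.3087 0.005 ] [0.3181 0.3191 0.3191]
pan [[0.6172 0.3417 0.043 ]
 [0.4682 0.3582 0.043 ]
 [0.4501 0.1957 0.043 ]
 [0.5987 0.1798 0.043 ]] [0.1499 0.1635 0.1495]
handle end [[0.5615 0.4046 0.085 ]
 [0.5356 0.4056 0.085 ]
 [0.5524 0.3353 0.085 ]
 [0.5272 0.3378 0.085 ]]
beaker [[0.3612 0.3982 0.1   ]]
bin [ 0.6097 -0.0469  0.108 ] [[ 0.7215  0.0712  0.108 ]
 [ 0.7424 -0.1374  0.108 ]
 [ 0.4996 -0.1643  0.108 ]
 [ 0.4752  0.043   0.108 ]] [0.2097 0.2443 0.2087]
rack [ 0.538  -0.3517  0.028 ] [[ 0.6103 -0.2472  0.028 ]
 [ 0.524  -0.4788  0.028 ]
 [ 0.4671 -0.4569  0.028 ]
 [ 0.5505 -0.2239  0.028 ]] [0.2472 0.0609 0.2475]
bottles [[ 0.4302 -0.1432  0.064 ]
 [ 0.4196 -0.2327  0.064 ]
 [ 0.4535 -0.2873  0.064 ]
 [ 0.3469 -0.3054  0.064 ]]
```

```bash
cat >> h.py <<'E'
Z=np.array([0,0,1.])
def pose(g,z,y):
    "TCP position and quaternion for the grasp point g, tool z and tool y axes"
    z=np.array(z)/np.linalg.norm(z); y=np.array(y)/np.linalg.norm(y)
    return np.array(g)+.019*z, q4(R.from_matrix(np.c_[np.cross(y,z),y,z]))
# --- pan
PX=np.array([-.112,-.9937,0]); PY=np.cross(Z,PX); PO=np.array([.5354,.285,.005])
def pan_pose(org,th,s):
    "pan origin org, tipped th rad lip down; s=+-1 half turn of the tool"
    r=R.from_rotvec(PY*th); g=np.array(org)+r.apply(-.097*PX+.062*Z)
    return pose(g,r.apply(PX-Z),s*r.apply(PX+Z))
def pan_org_from_lip(lip,th): return np.array(lip)-R.from_rotvec(PY*th).apply(.097*PX+.017*Z)
# --- beaker
def bk_pose(g,h,tilt,roll,s):
    h=np.array(h)/np.linalg.norm(h); r=R.from_rotvec(h*roll)
    return pose(g,r.apply(h*np.cos(tilt)-Z*np.sin(tilt)),s*r.apply(np.cross(Z,h)))
E
python3 - <<'E'
from cell import arm
from h import *
np.set_printoptions(precision=2,suppress=True)
f=lambda p: (lambda j: "None" if j is None else np.array(j))(arm.ik(*p))
for s in (1,-1):
    print("grip",s,f(pan_pose(PO,0,s)), "up",f(pan_pose(PO+[0,0,.18],0,s)))
    for th in (0,30,60,80,95): print(th,f(pan_pose(pan_org_from_lip([.605,-.0,.13],np.radians(th)),np.radians(th),s)))
B=np.array([.3612,.3982,.065])
for az in (20,48,75):
  for tilt in (20,45,60):
    h=[np.cos(np.radians(az)),np.sin(np.radians(az)),0]
    for s in (1,-1): print("bk",az,tilt,s,f(bk_pose(B,h,np.radians(tilt),0,s)))
for az in (-20,0,20):
  for tilt in (20,45):
    h=[np.cos(np.radians(az)),np.sin(np.radians(az)),0]
    for s in (1,-1):
      for roll in (0,60,120,-60,-120): print("pour",az,tilt,s,roll,f(bk_pose([.62,-.03,.23],h,np.radians(tilt),np.radians(roll),s)))
E
```

```text
grip 1 [ 0.82  0.95  1.2  -0.44  1.66  2.62] up [ 0.82  0.77  1.13 -0.46  1.89  2.51]
0 [ 0.58  0.74  1.35 -0.58  1.61  2.41]
30 [ 0.35  0.41  1.5  -0.24  1.36  2.1 ]
60 [-0.05  0.26  1.6   0.27  1.28  1.55]
80 [-0.34  0.31  1.62  0.6   1.41  1.18]
95 [-0.52  0.43  1.6   0.78  1.55  0.97]
grip -1 [ 0.82  0.95  1.2  -0.44  1.66 -0.52] up [ 0.82  0.77  1.13 -0.46  1.89 -0.63]
0 [ 0.58  0.74  1.35 -0.58  1.61 -0.73]
30 [ 0.35  0.41  1.5  -0.24  1.36 -1.04]
60 [-0.05  0.26  1.6   0.27  1.28 -1.59]
80 [-0.34  0.31  1.62  0.6   1.41 -1.96]
95 [-0.52  0.43  1.6   0.78  1.55 -2.17]
bk 20 20 1 [1.36 0.87 2.44 4.11 1.31 1.72]
bk 20 20 -1 [ 1.36  0.87  2.44  4.11  1.31 -1.42]
bk 20 45 1 [1.16 0.48 2.38 4.22 0.62 1.22]
bk 20 45 -1 [ 1.16  0.48  2.38  4.22  0.62 -1.92]
bk 20 60 1 None
bk 20 60 -1 None
bk 48 20 1 [0.82 0.98 2.58 3.13 1.64 1.56]
bk 48 20 -1 [ 0.82  0.98  2.58  3.13  1.64 -1.58]
bk 48 45 1 [0.83 0.47 2.47 3.13 0.58 1.58]
bk 48 45 -1 [ 0.83  0.47  2.47  3.13  0.58 -1.57]
bk 48 60 1 [0.83 0.35 2.32 3.06 0.05 1.65]
bk 48 60 -1 [ 0.83  0.35  2.32  3.06  0.05 -1.49]
bk 75 20 1 [0.31 0.88
[... 2485 characters left out ...]
  2.21  1.82  1.3  -0.15]
pour 20 20 -1 120 [-0.59  0.85  2.18  1.92  1.7   0.61]
pour 20 20 -1 -60 [-0.16  0.52  2.49  2.93  1.28 -2.62]
pour 20 20 -1 -120 [-0.16  0.91  2.44  2.92  1.95  2.6 ]
pour 20 45 1 0 [-0.28  0.16  2.17  1.3   0.45  2.97]
pour 20 45 1 60 [-0.59  0.56  1.92  1.28  1.34 -2.85]
pour 20 45 1 120 [-0.59  1.    1.86  1.6   1.94 -2.46]
pour 20 45 1 -60 [0.25 0.35 2.39 3.9  0.9  0.09]
pour 20 45 1 -120 [ 0.25  1.04  2.3   3.81  2.09 -0.25]
pour 20 45 -1 0 [-0.28  0.16  2.17  1.3   0.45 -0.18]
pour 20 45 -1 60 [-0.59  0.56  1.92  1.28  1.34  0.29]
pour 20 45 -1 120 [-0.59  1.    1.86  1.6   1.94  0.69]
pour 20 45 -1 -60 None
pour 20 45 -1 -120 [0.25 1.04 2.3  3.81 2.09 2.89]
```

```bash
python3 - <<'E'
from cell import arm
from h import *
np.set_printoptions(precision=3,suppress=True)
d=arm.get_image("top"); np.save("ref.npy",d["image"])
arm.set_gripper(.036,60)
a=(PX-Z)/2**.5
p,q=pan_pose(PO,0,-1)
s=arm.state()
arm.line_to(s["ee_pos"]+[0,0,.15],v=.3)
arm.goto(p-.16*a,q); print(arm.state()["time"])
i=arm.get_image("top"); df=cv2.absdiff(i["image"],d["image"]).max(2)
print("pan patch diff",(df[225:255,190:255]>40).mean(), "beaker",(df[270:300,143:185]>40).mean(),"bottles",(df[240:305,380:480]>40).mean())
cv2.imwrite("pics/a.png",np.hstack([i["image"][150:320,120:330],arm.get_image("scene")["image"][180:350,330:560]]))
E
```

```text
5.7917
pan patch diff 0.0876923076923077 beaker 0.07857142857142857 bottles 0.0
```

View pics/a.png

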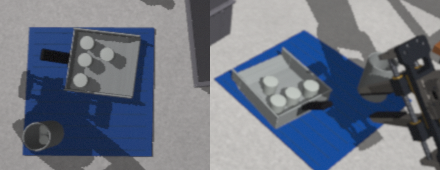

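The pan and beaker are unmoved; the diffs are the gripper's shadow. In the scene view the gripper is lined up behind the handle, so I'll grip it.

```bash
python3 - <<'E'
from cell import arm
from h import *
np.set_printoptions(precision=3,suppress=True)
p,q=pan_pose(PO,0,-1)
print(arm.line_to(p,v=.12,force_limit=15), arm.state()["force"], arm.state()["ee_pos"]-p)
arm.set_gripper(0,60); s=arm.state(); print(s["opening"],s["grasp_force"],s["force"],s["moment"])
arm.line_to(p+[0,0,.04],v=.08); s=arm.state(); print(s["opening"],s["grasp_force"],s["force"],s["moment"],s["time"])
i=arm.get_image("scene")["image"][150:350,300:560]
cv2.imwrite("pics/b.png",cv2.resize(i,None,fx=1.6,fy=1.6))
E
```

```text
False [-0.123 -0.232 -0.345] [0.    0.001 0.   ]
0.011513530855180826 59.99450325965881 [ 0.183 -0.145 -4.896] [ 1.28  -0.234 -0.001]
0.011793999839071917 59.99435305595398 [ 0.656  0.585 -5.349] [ 1.231 -0.293  0.049] 8.5083
```

View pics/b.png

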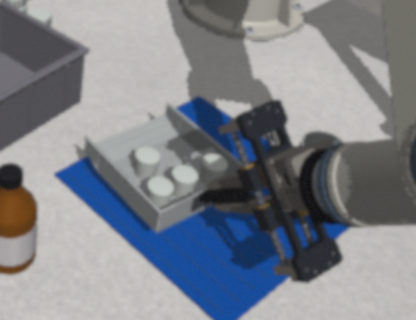

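```bash
cat >> h.py <<'E'
BIN=np.array([.6097,-.0469,0])
LIP=np.array([.612,.002,.135])
E
python3 - <<'E'
from cell import arm
from h import *
np.set_printoptions(precision=3,suppress=True)
s=arm.state(); arm.line_to(s["ee_pos"]+[0,0,.12],v=.2)
p,q=pan_pose(pan_org_from_lip(LIP,0),0,-1)
arm.line_to(p+[0,0,.03],v=.2,rotation=q)
for th in list(range(10,86,5)):
    t=np.radians(th); lip=LIP-[0,0,.02*min(1,th/40)]
    p,q=pan_pose(pan_org_from_lip(lip,t),t,-1); arm.line_to(p,v=.06 if 30<th<70 else .1,rotation=q)
arm.hold(.5); s=arm.state(); print(s["time"],s["opening"],s["force"])
cv2.imwrite("pics/c.png",np.hstack([arm.get_image("top")["image"][60:330,200:480],arm.get_image("scene")["image"][80:350,180:480]]))
E
```

```text
16.5667 0.011360814343384769 [-0.913 -0.034 -2.488]
```

View pics/c.png

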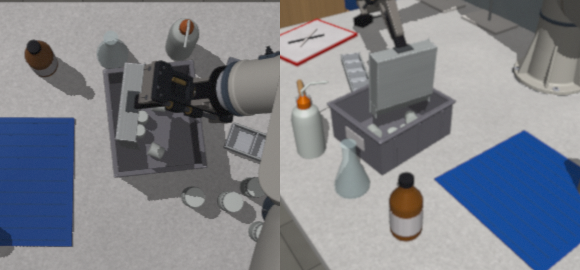

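The stoppers dropped into the bin and the pan is empty. Now I'll put it back.

```bash
python3 - <<'E'
from cell import arm
from h import *
np.set_printoptions(precision=3,suppress=True)
for th in (60,30,0):
    t=np.radians(th); p,q=pan_pose(pan_org_from_lip(LIP+[0,0,.05],t),t,-1); arm.line_to(p,v=.2,rotation=q)
p,q=pan_pose(PO,0,-1)
arm.line_to(p+[0,0,.1],v=.25); arm.hold(.3)
arm.line_to(p+[0,0,.015],v=.15)
print(arm.line_to(p-[0,0,.006],v=.03,force_limit=4), arm.state()["ee_pos"]-p,arm.state()["force"])
arm.set_gripper(.036); a=(PX-Z)/2**.5
arm.line_to(p-.16*a,v=.2); print(arm.state()["time"])
arm.goto(p-.16*a+[0,0,.15],q)
d=arm.get_image("top"); cv2.imwrite("pics/d.png",cv2.resize(d["image"][110:330,120:500],None,fx=2,fy=2,interpolation=cv2.INTER_CUBIC))
df=cv2.absdiff(d["image"],np.load("ref.npy")).max(2)
print("beaker",(df[270:300,143:185]>40).mean(),"bottles",(df[240:305,380:480]>40).mean())
E
```

```text
True [ 0.    -0.    -0.001] [0.055 0.951 3.975]
22.725
beaker 0.018253968253968255 bottles 0.0
```

View pics/d.png

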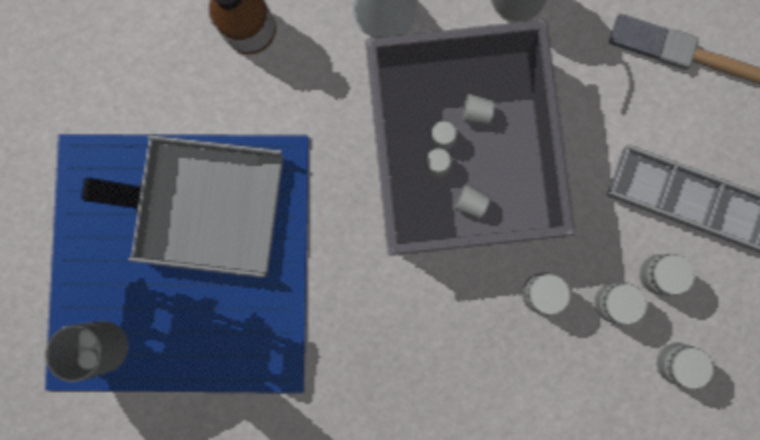

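Four large stoppers lie in the bin, the pan is empty and level on the mat, and the beaker and bottles are unmoved. Next is the beaker.

```bash
cat >> h.py <<'E'
BK=np.array([.3612,.3982,.06]); HB=np.array([np.cos(.84),np.sin(.84),0]); TL=np.radians(20)
E
python3 - <<'E'
from cell import arm
from h import *
np.set_printoptions(precision=2,suppress=True)
f=lambda p: (lambda j: "None" if j is None else np.array(j))(arm.ik(*p))
print(arm.state()["joint_positions"])
for dz in (.3,.2,.1,0): print(dz,f(bk_pose(BK+[0,0,dz],HB,TL,0,-1)))
for az in (0,-6,-12):
  h=[np.cos(np.radians(az)),np.sin(np.radians(az)),0]
  for roll in (0,40,80,120): print(az,roll,f(bk_pose([.63,.0,.25],h,TL,np.radians(roll),-1)))
E
```

```text
[ 0.89  0.9   0.7  -0.48  2.18 -0.71]
0.3 [ 0.82 -0.19  2.5   3.09  0.39 -1.53]
0.2 [ 0.82  0.15  2.6   3.11  0.83 -1.56]
0.1 [ 0.82  0.6   2.63  3.12  1.31 -1.57]
0 [ 0.82  1.    2.57  3.12  1.65 -1.58]
0 0 [-0.    0.28  2.43  3.14  0.79 -1.57]
0 40 [-0.24  0.37  2.42  2.59  1.   -0.66]
0 80 [-0.36  0.58  2.4   2.43  1.4  -0.06]
0 120 [-0.32  0.82  2.38  2.51  1.79  0.46]
-6 0 [ 0.1   0.28  2.42  3.41  0.8  -1.69]
-6 40 [-0.14  0.36  2.45  2.83  0.99 -0.74]
-6 80 [-0.27  0.58  2.45  2.63  1.41 -0.11]
-6 120 [-0.22  0.83  2.42  2.71  1.84  0.45]
-12 0 [ 0.2   0.29  2.4   3.68  0.82 -1.81]
-12 40 [-0.03  0.36  2.46  3.09  0.98 -0.82]
-12 80 [-0.16  0.58  2.47  2.84  1.43 -0.14]
-12 120 [-0.11  0.84  2.44  2.93  1.88  0.47]
```

```bash
python3 - <<'E'
from cell import arm
from h import *
np.set_printoptions(precision=3,suppress=True)
arm.set_gripper(.09)
p,q=bk_pose(BK,HB,TL,0,-1)
arm.goto(p+[0,0,.3],q)
d=arm.get_image("top"); df=cv2.absdiff(d["image"],np.load("ref.npy")).max(2)
print(arm.state()["time"],"beaker diff",(df[270:300,143:185]>40).mean())
arm.line_to(p+[0,0,.13],v=.2)
cv2.imwrite("pics/e.png",np.hstack([arm.get_image("top")["image"][150:390,100:400],arm.get_image("scene")["image"][130:370,350:640]]))
E
```

```text
27.375 beaker diff 0.12142857142857143
```

View pics/e.png

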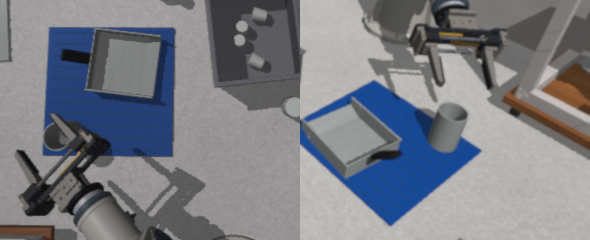

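The gripper is above the beaker with a finger on each side, and the beaker hasn't moved. I'll descend, grip and lift.

```bash
python3 - <<'E'
from cell import arm
from h import *
np.set_printoptions(precision=3,suppress=True)
p,q=bk_pose(BK,HB,TL,0,-1)
print(arm.line_to(p,v=.1,force_limit=6), arm.state()["ee_pos"]-p)
arm.set_gripper(.0,25); s=arm.state(); print(s["opening"],s["grasp_force"],s["force"])
if s["opening"]>.055:
    arm.line_to(p+[0,0,.2],v=.15); s=arm.state(); print(s["opening"],s["force"],s["time"])
cv2.imwrite("pics/f.png",np.hstack([arm.get_image("top")["image"][150:390,100:400],arm.get_image("scene")["image"][130:370,350:640]]))
E
```

```text
False [0.    0.    0.001]
0.0622368366083097 24.999945536255836 [-0.985  0.451  2.286]
0.062415074750970995 [-0.637 -0.241 -1.309] 31.9667
```

View pics/f.png

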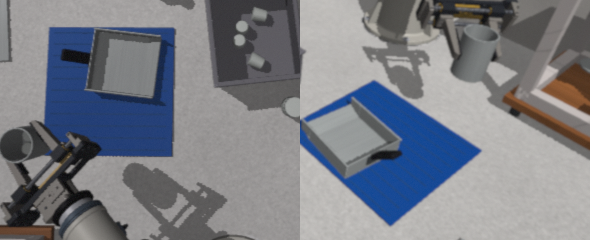

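```bash
python3 - <<'E'
from cell import arm
from h import *
np.set_printoptions(precision=3,suppress=True)
G=np.array([.63,.005,.25]); h=[1,0,0]
arm.goto(*bk_pose(G,h,TL,0,-1)); print(arm.state()["time"])
for roll in (30,60,80,90,100,110,118,124):
    p,q=bk_pose(G,h,TL,np.radians(roll),-1)
    try: arm.line_to(p,v=.03,rotation=q)
    except arm.PlanningError as e: print(roll,e); break
    if roll>85: arm.hold(.3)
arm.hold(.8); s=arm.state(); print(s["time"],s["opening"],s["force"])
cv2.imwrite("pics/g.png",np.hstack([arm.get_image("top")["image"][60:330,200:480],arm.get_image("scene")["image"][80:350,180:480]]))
E
```

```text
33.8083
39.5833 0.06196290496128619 [-0.411 -0.445 -2.182]
```

View pics/g.png

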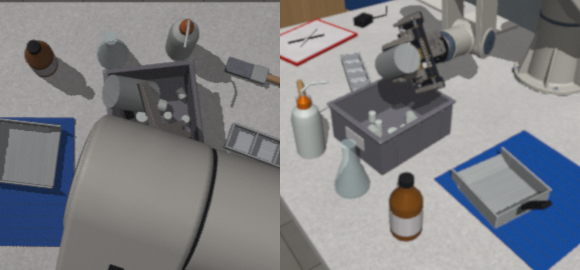

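The stoppers are coming out. I'll tip further with a small shake, then return upright and check inside.

```bash
python3 - <<'E'
from cell import arm
from h import *
np.set_printoptions(precision=3,suppress=True)
G=np.array([.63,.005,.25]); h=[1,0,0]
for roll in (135,128,138,120,60,0):
    p,q=bk_pose(G,h,TL,np.radians(roll),-1)
    try: arm.line_to(p,v=.12 if roll>100 else .06,rotation=q)
    except arm.PlanningError as e: print(roll,e)
p,q=bk_pose(BK,HB,TL,0,-1)
arm.goto(p+[0,0,.2],q); arm.hold(.3); s=arm.state(); print(s["time"],s["opening"],s["force"])
arm.line_to(p+[0,0,.02],v=.15)
print(arm.line_to(p-[0,0,.006],v=.03,force_limit=4), arm.state()["ee_pos"]-p,arm.state()["force"])
arm.set_gripper(.085); arm.line_to(p+[0,0,.2],v=.15)
t,qq=pose([.40,-.1,.33],[0,0,-1],[np.cos(.55),np.sin(.55),0])
arm.goto(t,qq); print(arm.state()["time"],arm.state()["joint_positions"])
d=arm.get_image("top"); np.save("cur.npy",d["image"])
cv2.imwrite("pics/i.png",cv2.resize(d["image"][110:330,120:540],None,fx=1.9,fy=1.9,interpolation=cv2.INTER_CUBIC))
E
```

```text
45.7333 0.06251689765465147 [-0.103  0.055 -1.393]
True [ 0.  0. -0.] [-0.166  0.224  2.843]
52.3667 [-0.248 -0.084  1.929  0.001  1.298 -0.799]
```

View pics/i.png

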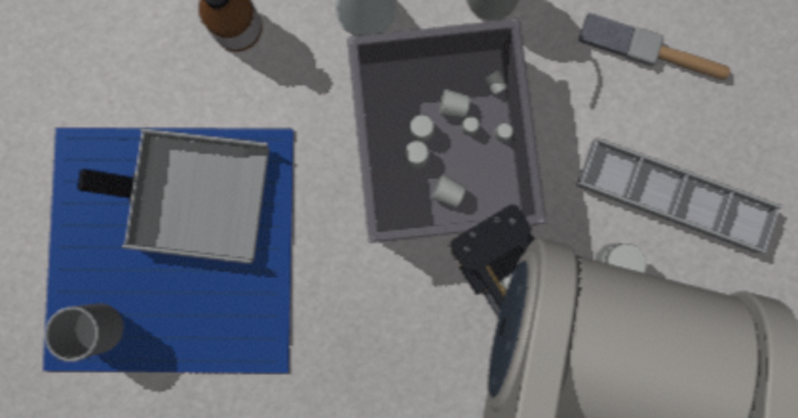

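All seven stoppers (4 large, 3 small) are in the bin, the beaker is empty and upright, and the pan is level. Next I'll clear the arm, check the bottles haven't moved, and pick the first one.

```bash
cat >> h.py <<'E'
RC=np.array([.538,-.3517,0]); RY=np.array([.343,.939,0])/np.linalg.norm([.343,.939]); RA=-20.07
BT={0:(.4302,-.1432),1:(.4196,-.2327),2:(.4535,-.2873),3:(.3469,-.3054)}
def down(x,y,z,a): a=np.radians(a); return pose([x,y,z],-Z,[np.cos(a),np.sin(a),0])
def best(arm,x,y,z,a):
    "of the two half turns the one with the last joint nearer its middle"
    c=[(abs(j[5]),P) for P in (down(x,y,z,a),down(x,y,z,a+180)) if (j:=arm.ik(*P)) is not None]
    return min(c,key=lambda t:t[0])[1]
def moved(arm):
    df=cv2.absdiff(arm.get_image("top")["image"],np.load("ref.npy")).max(2)
    return {k:(df[v-14:v+14,u-14:u+14]>40).mean().round(3) for k,(u,v) in {0:(394,257),1:(431,262),2:(456,247),3:(464,293)}.items()}
def put(arm,b,slot,a,xy=None):
    x,y=BT[b] if xy is None else xy; t=RC+RY*slot
    p,q=best(arm,x,y,.05,a); arm.set_gripper(.076,20)
    arm.goto(p+[0,0,.11],q); hit=arm.line_to(p,v=.15,force_limit=6); arm.set_gripper(0); s=arm.state()
    print("pick",b,hit,s["opening"],s["grasp_force"],s["time"])
    if s["opening"]<.04: return False
    arm.line_to(p+[0,0,.10],v=.2)
    p,q=best(arm,t[0],t[1],.054,RA); arm.goto(p+[0,0,.09],q); arm.line_to(p+[0,0,.03],v=.15)
    hit=arm.line_to(p-[0,0,.004],v=.04,force_limit=4); s=arm.state(); print("place",hit,s["ee_pos"]-p,s["force"],s["time"])
    if s["ee_pos"][2]-p[2]>.006: return False
    arm.set_gripper(.07); arm.line_to(p+[0,0,.09],v=.2); return True
E
python3 - <<'E'
from cell import arm
from h import *
np.set_printoptions(precision=3,suppress=True)
j=arm.state()["joint_positions"].copy(); j[0]=.5; arm.goto_joints(j)
m=moved(arm); print(m)
if m[2]<.05: print(put(arm,2,-.0305,32))
arm.goto_joints(j); print(moved(arm),arm.state()["time"])
cv2.imwrite("pics/k.png",cv2.resize(arm.get_image("top")["image"][160:320,360:560],None,fx=3,fy=3,interpolation=cv2.INTER_CUBIC))
E
```

```text
{0: np.float64(0.0), 1: np.float64(0.082), 2: np.float64(0.235), 3: np.float64(0.0)}
{0: np.float64(0.0), 1: np.float64(0.083), 2: np.float64(0.235), 3: np.float64(0.0)} 53.925
```

View pics/k.png

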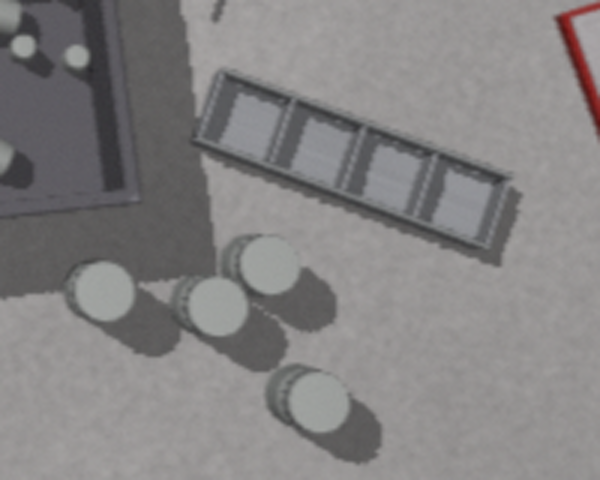

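Bottle 2 has been knocked next to bottle 1: cap centres are b1 (218,306) and b2 (269,264), with b0 and b3 unchanged. I'll re-measure and pick b2 with the closing axis across the pair.

```bash
python3 - <<'E'
from cell import arm
from h import *
np.set_printoptions(precision=4,suppress=True)
d=arm.get_image("top")
P=[px2w(d,*c1(x,y,3.,360,160),.064)[:2] for x,y in ((105,291),(218,306),(269,264),(319,402))]; print(P)
v=P[2]-P[1]; a=np.degrees(np.arctan2(v[1],v[0]))+90; print(np.linalg.norm(v),a)
if a>90: a-=180
j=arm.state()["joint_positions"].copy()
ok=put(arm,2,-.0305,a,P[2]); print(ok)
if ok: arm.goto_joints(j)
cv2.imwrite("pics/l.png",cv2.resize(arm.get_image("top")["image"][160:320,360:560],None,fx=3,fy=3,interpolation=cv2.INTER_CUBIC))
E
```

```text
[array([ 0.43  , -0.1432]), array([ 0.419 , -0.2305]), array([ 0.4516, -0.2709]), array([ 0.3464, -0.3061])]
0.05190887853415188 38.97151365183342
pick 2 False 0.04817165129562838 20.00100178644061 57.625
place True [-0.0004  0.0002  0.    ] [-0.1139 -0.1854  2.2444] 60.425
True
```

View pics/l.png

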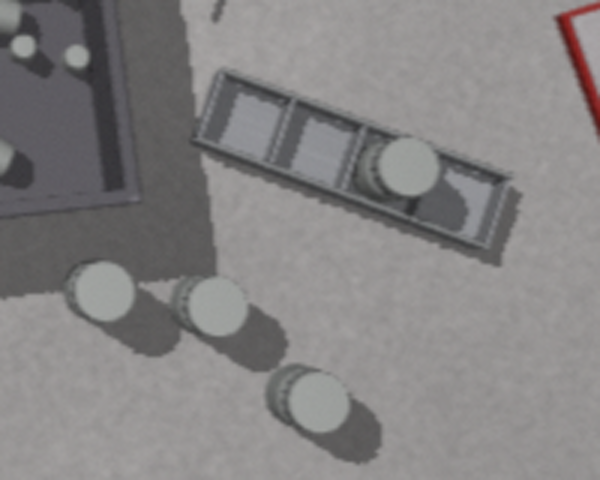

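Bottle 2 is seated on the rack floor, and the others are where they were. Placing the rest.

```bash
python3 - <<'E'
from cell import arm
from h import *
np.set_printoptions(precision=4,suppress=True)
j=arm.state()["joint_positions"].copy(); j[0]=.5
for b,slot,a,xy in ((1,.0305,RA,(.419,-.2310)),(3,-.0915,RA,(.3466,-.3058)),(0,.0915,97,BT[0])):
    ok=put(arm,b,slot,a,xy); print(ok)
    if not ok: break
else: arm.goto_joints(j)
print(arm.state()["time"])
cv2.imwrite("pics/m.png",np.vstack([cv2.resize(arm.get_image("top")["image"][110:320,135:545],(800,300)),cv2.resize(arm.get_image("scene")["image"][100:310,190:600],(800,300))]))
E
```

```text
pick 1 False 0.04848004260795269 20.0010247528553 67.2417
place True [-0.0004  0.0002  0.    ] [0.5771 0.3102 2.3567] 69.825
True
pick 3 False 0.04824033675598186 20.001171212643385 73.4667
place True [-0.0003  0.0003  0.0001] [ 1.0636 -0.1196  3.2554] 76.2083
True
pick 0 False 0.04853619396270154 20.000984737998806 80.3583
place True [-0.0004  0.0002  0.0001] [0.7801 0.0232 3.4661] 83.375
True
86.4333
```

View pics/m.png

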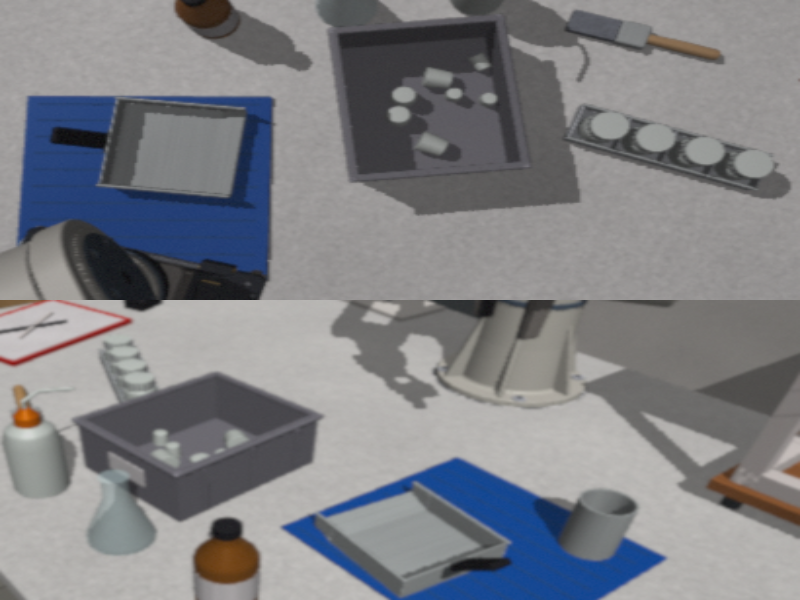

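All four bottles are in the rack, all 7 stoppers are in the bin, and the pan and beaker stand on the mat. The arm is touching nothing.

```bash
python3 -c "
from cell import arm
print(arm.sign_off())"
```

```text
the job is handed in; nothing more can be done
None
```

The job is done and handed in at about 86 s of the 208 s allowed: all 7 stoppers are in the bin, the empty pan and beaker are back on the mat, and all four bottles are fully down in the rack; bottle 2 was knocked aside mid-run, so I re-measured it before picking it up.

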